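# Show the new tenant how a wash is started

### The arm

A 6-joint arm with a two-finger parallel gripper is mounted at the origin on the work surface. World frame = base frame: x ahead of the robot, y to its left, z up, the work surface at z = 0. Lengths are in m, angles in rad, forces in N, time in s.
With the tool pointing down it reaches from about 0.4 to 0.825 m from the base axis. Payload 7 kg.
Tool frame: the origin (TCP) lies between the finger pads, 19 mm behind the fingertips; this is the grasp point; z points along the fingers, y is the line along which they close (so a half turn about z gives the same grasp; the last joint's range is limited). The gripper opens to 88 mm and grips with 3 to 60 N. Pads are 19 mm wide; open, the fingers measure 130 mm over their backs; the gripper's body (78 mm by 193 mm) begins 47 mm behind the grasp point.
Start: joints at [1.41, 0.359, 0.012, 0, -1.224, -0.288], TCP at [0.293, 0.608, 0.245] pointing down, gripper open.
Joint ranges: [-3.07, 3.07], [-1.43, 2.12], [-1.02, 1.25], [-3.03, 1.67], [-3.05, -0], [-3.03, 3.03]. Speed limits (rad/s): [2.39, 2.39, 3.01, 3.14, 3.14, 3.14].

### API

Orientations are given as [roll, pitch, yaw] about the fixed x, y, z axes, in that order (R = Rz(yaw) Ry(pitch) Rx(roll)).
In Python, from station import get_state, cams, arm, nets gives the robot as it stands.
- The arm moves only by the shell command python3 -m creep 'ROWS' [FORCE]. ROWS is a JSON object of lists of equal length, an entry for each row: "translation": the shift along the world's x, y, z in mm, a list of three; "spin": the turn about the world's z in rad; "gripper": the opening, from 0 (shut) to 1 (fully open). In form: {"translation": [[dx, dy, dz], ...], "spin": [spin, ...], "gripper": [gripper, ...]}. A call has 1 to 8 rows; each row shifts and turns the commanded pose from where the row before left it; what a row does not reach is not made up. A row lasts 1/10 s, in which the tool goes at most 50 mm and 8.59 degrees, less where a joint would pass 70% of its speed; a pose out of reach is approached as far as the arm can. A call is refused whole if a number of a shift passes 50 or a number of a turn 0.15, either way. A call with a gripper value outside its range is refused whole. The fingers move at their own pace and stop on an object; FORCE is the grip in N (left out, the last holds). Time passes only in rows, so rows that do not move let the fingers close. It gives the time, the measured TCP pose, the force, the opening and the grip force at its end, in the units of the state.
- get_state(): the state, without advancing time (a new reading comes with each control period).
- cams.grab_frame(name): name is "side" or "top" or "wrist"; returns a dict with "img" (400x640x3 uint8, red, green, blue), "mtx" (3x3 intrinsics, pixels), "D" ([k1, k2, p1, p2, k3] as OpenCV has them; the pictures are not rectified), "R" (3x3) and "t" (3): a world point X has camera coordinates R X + t. Camera axes: x right, y down, z forward; pixel columns grow to the right and rows downward; lengths in m; the calibration is good to about 2 mm. A picture is of the moment at which its call begins. There is no depth.
- arm.job_done(): hands the job in; it is judged then, once.
Trained networks look in the newest picture that a camera, given by its name, has taken for a name from the list of things; names that differ only in an ending like _2 or _b are one class to them, and where a whole thing is asked for, a point or a joint stands for the part that bears it (a point fixed in the world has none). Each returns a list of dicts, best first, with "confidence" (0 to 1); they miss things now and then, are a little off and sometimes report something else, mostly with a low value. They report only what shows in the picture. A call takes as long as a camera call. They do not tell look-alikes from the thing itself.
- nets.search_frame(camera, label): "centre" ([x, y, z] in m, in world coordinates, good to about 4 mm: the middle of the surface that is visible of it).
- nets.pinpoint(camera, label): "centre" ([x, y, z] in m, in world coordinates, good to about 4 mm: a listed point, or the origin of a listed thing).
The state is a dict: "t": time; "q": joint angles; "qd": joint speeds; "joint_efforts": joint torques, N m; "eef_pos": TCP position; "ee_rot": TCP orientation; "force": force on the tool from outside, world axes, zero at the start; "moment": the same for the moment, N m; "width": finger opening in m; "gripper_force": force on a finger pad.
Only numpy, scipy, OpenCV 4.12 (cv2) and the standard library are available. Lean on these libraries where they do the work, as an engineer would, in place of code of your own. Each camera call takes 0.05 s, during which the arm holds its last target. There are 200 camera calls.

### The job

Show the new tenant how a wash is started: first point at the cap of the detergent jug (the container with the carrying handle), then at the largest dial on the control box, each time bringing the fingertips two to five centimetres above its middle and staying there for two seconds without touching it. Then press the round button on the box fully in, so that it stays in, and move clear. Touch none of the dials nor the square button, do not touch or lift the jug, and leave the bottles and other small things on the counter where they are.

Things in the scene. Friction and masses are not known exactly. Their poses are not given: they have to be found in the camera images.
- jug: the detergent jug: a white round plastic body 76 mm across with a sloping shoulder, a grey cap 42 mm across, 190 mm tall in all; the only container with a carrying handle, a loop that sticks out to 70 mm from the axis on the jug's own +x side, 45 to 150 mm up. About 0.7 kg, loose. Origin under its centre on the counter; its z axis is up
- jug_cap (a point): centre of the top of the jug's cap, 190 mm above the counter; axes as the jug's
- console: the control box: white metal, 190 (x) by 260 (y) mm, 70 mm high with an aluminium top, fixed to the counter. Three dials stand in a row along its far side and two push buttons along its near side; which dial and which button is at which place varies. Origin under its centre; x points away from the robot when its yaw is 0
- big_dial: the largest dial: a round white plastic dial 56 mm across (64 mm with its grey trim ring) and 24 mm high on the control box; origin under its centre on the box top (world z 0.07); fixed, must not be touched. The next dial's centre is 80 mm away
- big_dial_top (a point): centre of the top of the largest dial, world z 0.094; z axis up
- small_dial_a: a small round dial, 34 mm across and 20 mm high, on the control box; origin under its centre on the box top (world z 0.07); fixed, must not be touched
- small_dial_b: a small round dial, 34 mm across and 20 mm high, on the control box; origin under its centre on the box top (world z 0.07); fixed, must not be touched
- start (a joint): travel of the round push button: 0 out, 0.008 m fully in, pushed straight down; it takes about 4 N plus a little with speed, has no spring and stays where it is left
- start_top (a point): centre of the top of the round push button: white plastic, 34 mm across, on a round grey base 44 mm across and 6 mm high on the control box; the top is at world z 0.090 when out, 0.082 when fully in (still 6 mm above its base)
- stop (a joint): travel of the square push button, 0 out to 0.008 m fully in; it must stay out
- stop_top (a point): centre of the top of the square push button, 30 mm wide, white, on a square base 40 mm wide, top at world z 0.090; 100 mm from the round button's centre; must not be touched
- bottle: bystander: a slim round white bottle, 60 mm across and 200 mm tall with a grey cap, no handle, loose; origin under its centre
- canister: bystander: a square white canister, 70 mm wide and 170 mm tall with a round grey cap like the jug's, no handle, loose; origin under its centre
- tub: bystander: a round white tub, 82 mm across and 100 mm tall with a flat grey lid, loose; origin under its centre
- cup: bystander: a clear plastic measuring cup, 56 mm across and 50 mm tall, loose; origin under its centre
- brush: bystander: a scrubbing brush with a wooden back, 150 by 45 mm and 36 mm high, lying bristles down, long along its x; origin under its centre, loose
- peg: bystander: a wooden clothes peg, 72 by 11 mm and 13 mm high, long along its x; origin under its centre, loose
- soap: bystander: a bar of pale soap, 55 by 85 mm and 28 mm high, loose; origin under its centre
- stop_base: the square push button with its square grey base, on the control box; origin under its centre on the box top (world z 0.07)
Not all that is in view belongs to the job. Leave any red look-alike of the jug alone.

How it is judged:
On the way, in this order (a step that is already met when the one before it is completed fails the run):
1. the tool point dwells just above the jug's cap (horizontal distance between the grasp point and jug_cap below 0.025 m and z of the grasp point in the frame of jug_cap between 0.022 and 0.095 m), for 1.8 s.
2. then the tool point dwells just above the largest dial (horizontal distance between the grasp point and big_dial_top below 0.025 m and z of the grasp point in the frame of big_dial_top between 0.022 and 0.095 m), for 1.8 s.
3. then the round button is pressed in (value of joint start above 0.006 m), for 0.2 s.
At the end, for the whole second after the job is handed in: The round button stays in (6 mm or more of its 8 mm), the square one is out (under 2 mm), the jug stands upright within 10 mm of where it was, and the other loose things are upright within 30 mm of where they were (value of joint start above 0.006 m and value of joint stop below 0.002 m and distance of jug from where it was at the start of the episode below 0.01 m and angle between jug's own z axis and vertical below 0.1 rad and distance of each of bottle, canister, tub, cup, brush, peg, soap from where it was at the start of the episode below 0.03 m and angle between each of bottle, canister, tub, cup, brush, peg, soap's own z axis and vertical below 0.2 rad); the robot touches nothing.
It fails at once if the robot touches the jug (contact force between any of the fingers, the arm and jug above 0.3 N).
It fails at once if the jug is moved or lifted more than 10 mm (distance of jug from where it was at the start of the episode above 0.01 m).
It fails at once if the robot touches a dial (contact force between any of the fingers, the arm and big_dial above 0.3 N or contact force between any of the fingers, the arm and small_dial_a above 0.3 N or contact force between any of the fingers, the arm and small_dial_b above 0.3 N).
It fails at once if the robot touches or presses the square button (value of joint stop above 0.002 m or contact force between any of the fingers, the arm and stop_base above 0.3 N).
It fails at once if another loose thing is moved or lifted more than 30 mm, or tipped over (distance of any of bottle, canister, tub, cup, brush, peg, soap from where it was at the start of the episode above 0.03 m or angle between any of bottle, canister, tub, cup, brush, peg, soap's own z axis and vertical above 0.3 rad).
It also fails if it takes over 51 s, if anything falls off the work surface, if the arm or the gripper's body presses on something with over 40 N, if the wrist force passes 120 N, or if a joint passes its speed limit or range.

## Working session

There is one attempt and no reset: what is moved stays moved. The work goes in short steps, Python scripts to look and compute and a shell command to move; the robot and the scene stay as the last step left them, time stands still between calls to the robot, and variables do not carry over. Pictures are saved under pics/ and viewed, at most 10 in all, crops included, and the job is handed in when it is done.

```bash
mkdir -p pics; python3 - <<'E'
from station import get_state, cams, nets
import cv2
for c in ("top","side"):
    f=cams.grab_frame(c); cv2.imwrite(f"pics/{c}0.png",f["img"][:,:,::-1])
    for l in ("jug_cap","jug","console","big_dial_top","small_dial_a","start_top","stop_top","bottle","canister","tub"):
        print(c,l,[([round(float(v),3) for v in d["centre"]],round(d["confidence"],2)) for d in nets.pinpoint(c,l)][:3])
s=get_state(); print(s["t"],s["eef_pos"],s["ee_rot"],s["width"])
E
```

```text
top jug_cap [([0.469, 0.342, 0.193], 0.93), ([0.38, 0.456, 0.189], 0.83)]
top jug [([0.471, 0.344, -0.001], 0.8), ([0.374, 0.457, -0.001], 0.76)]
top console [([0.538, -0.2, 0.0], 0.66)]
top big_dial_top [([0.577, -0.2, 0.097], 0.85)]
top small_dial_a [([0.584, -0.122, 0.069], 0.5), ([0.572, -0.283, 0.075], 0.5)]
top start_top [([0.502, -0.148, 0.092], 0.52)]
top stop_top [([0.486, -0.247, 0.092], 0.47)]
top bottle [([0.605, 0.28, 0.0], 0.65)]
top canister [([0.478, 0.194, 0.001], 0.95), ([0.537, -0.199, 0.002], 0.53)]
top tub [([0.647, 0.139, 0.0], 0.84)]
side jug_cap [([0.466, 0.342, 0.19], 0.9), ([0.374, 0.459, 0.191], 0.73), ([0.47, 0.337, -0.003], 0.5)]
side jug [([0.468, 0.336, -0.004], 0.66), ([0.38, 0.458, 0.001], 0.61), ([0.496, -0.146, 0.089], 0.57)]
side console [([0.536, -0.2, -0.0], 0.97), ([0.478, 0.196, -0.001], 0.57)]
side big_dial_top [([0.582, -0.203, 0.096], 0.69)]
side small_dial_a [([0.577, -0.285, 0.073], 0.65), ([0.587, -0.125, 0.072], 0.47), ([0.738, -0.037, 0.003], 0.37)]
side start_top [([0.498, -0.145, 0.091], 0.55), ([0.737, -0.036, 0.003], 0.28)]
side stop_top [([0.493, -0.246, 0.088], 0.39)]
side bottle [([0.604, 0.275, -0.004], 0.72)]
side canister [([0.481, 0.194, -0.0], 0.72)]
side tub [([0.643, 0.142, 0.001], 0.81), ([0.505, -0.48, 0.002], 0.55)]
1.1 [0.29287193 0.60812681 0.24538467] [-3.14156056e+00  1.87634987e-05 -4.48776486e-01] 0.08730473307484686
```

View pics/top0.png

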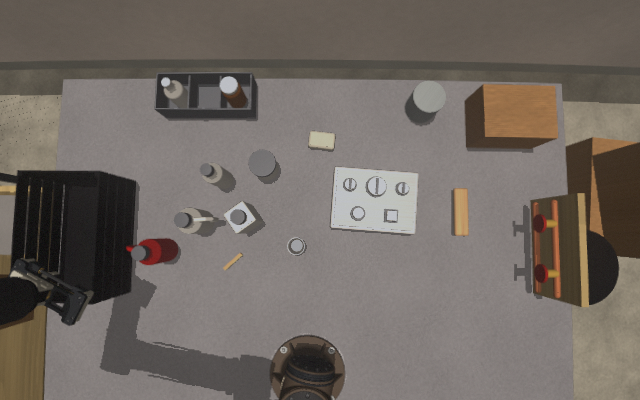

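View pics/side0.png

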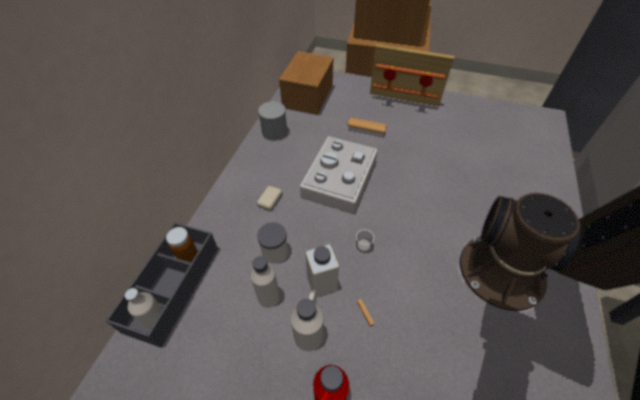

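Top view: the candidates are the white container at (187,221) with a handle loop to its right, a red look-alike at (150,252), the square canister at (240,217) and the slim bottle at (210,172). The white one with the loop fits the jug. On the box, the largest dial is at (376,186), the round button at (358,213) and the square one at (391,215). I'll confirm these in one crop.

```bash
python3 - <<'E'
import cv2,numpy as np
a=cv2.imread("pics/top0.png")
k=dict(fx=4,fy=4,interpolation=cv2.INTER_CUBIC)
A=cv2.resize(a[150:275,130:265],None,**k)[:500,:400];A=cv2.resize(a[155:275,130:265],(400,356),interpolation=cv2.INTER_CUBIC)
B=cv2.resize(a[160:240,325:425],(400,320),interpolation=cv2.INTER_CUBIC);B=cv2.copyMakeBorder(B,0,36,0,0,cv2.BORDER_CONSTANT)
cv2.imwrite("pics/crop.png",np.hstack([A,B]))
E
```

```text
(no output)
```

View pics/crop.png

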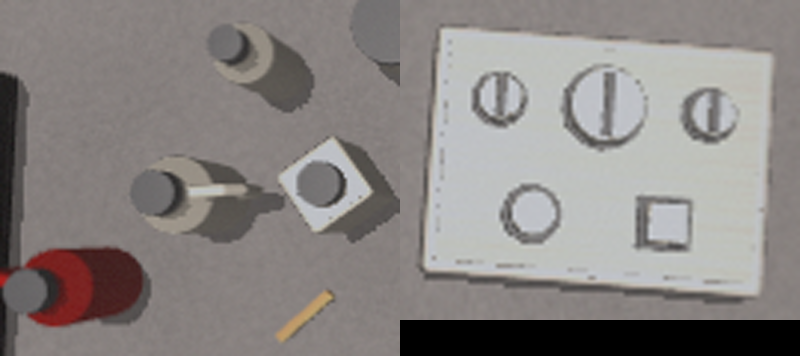

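The crop confirms them: the jug is the white body with the loop (cap at 158,192 in the crop), the big dial is the top-middle one, the round button is on the left and the square one on the right. The moves run from TCP (0.293, 0.608, 0.245) to the cap at (0.468, 0.341, 0.250), with the fingers shut.

```bash
python3 -m creep '{"translation": [[0,0,5],[25,-38,0],[25,-38,0],[25,-38,0],[25,-38,0],[25,-38,0],[25,-38,0],[25,-38,0]], "spin": [0,0,0,0,0,0,0,0], "gripper": [0,0,0,0,0,0,0,0]}'
```

```text
t: 1.9
eef_pos: [0.4687, 0.3406, 0.2511]
ee_rot: [-3.141, -0.0, -0.448]
force: [0.4, 0.5, 0.5]
width: 0.0293
gripper_force: 0.0
```

```bash
python3 -m creep '{"translation": [[0,0,0],[0,0,0]], "spin": [0,0], "gripper": [0,0]}'
```

```text
t: 2.1
eef_pos: [0.4686, 0.3413, 0.251]
ee_rot: [-3.141, -0.0, -0.451]
force: [-0.4, 0.2, 0.5]
width: 0.0132
gripper_force: 0.0
```

```bash
for i in 1; do python3 -m creep '{"translation": [[0,0,0],[0,0,0],[0,0,0],[0,0,0],[0,0,0],[0,0,0],[0,0,0],[0,0,0]], "spin": [0,0,0,0,0,0,0,0], "gripper": [0,0,0,0,0,0,0,0]}'; done
python3 -m creep '{"translation": [[0,0,0],[0,0,0],[0,0,0],[0,0,0],[0,0,0],[0,0,0],[0,0,0],[0,0,0]], "spin": [0,0,0,0,0,0,0,0], "gripper": [0,0,0,0,0,0,0,0]}'
python3 -m creep '{"translation": [[0,0,0],[0,0,0],[0,0,0],[0,0,0],[0,0,0],[0,0,0],[0,0,0],[0,0,0]], "spin": [0,0,0,0,0,0,0,0], "gripper": [0,0,0,0,0,0,0,0]}'
python3 - <<'E'
from station import cams,nets
import cv2
f=cams.grab_frame("side"); cv2.imwrite("pics/side1.png",cv2.resize(f["img"][200:400,200:440,::-1],None,fx=2.5,fy=2.5))
E
```

```text
t: 2.9
eef_pos: [0.4679, 0.3421, 0.2503]
ee_rot: [3.142, -0.0, -0.449]
force: [-0.5, 0.3, -0.3]
width: -0.0
gripper_force: 0.0
t: 3.7
eef_pos: [0.4679, 0.3421, 0.2504]
ee_rot: [-3.142, 0.0, -0.449]
force: [-0.4, -0.3, 1.0]
width: 0.0004
gripper_force: 0.0
t: 4.5
eef_pos: [0.4679, 0.3421, 0.2503]
ee_rot: [3.142, -0.0, -0.449]
force: [-0.8, -0.1, -0.0]
width: 0.0002
gripper_force: 0.0
```

View pics/side1.png

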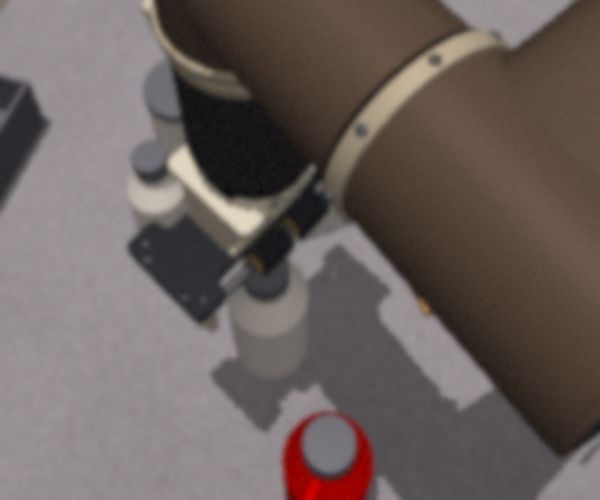

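The fingertips sit directly above the white jug's cap (about (268,275) in the crop), clear of it. The dwell is done, so the dial is next: +112, -543 mm, then down 100.

```bash
python3 -m creep '{"translation": [[7,-34,0],[7,-34,0],[7,-34,0],[7,-34,0],[7,-34,0],[7,-34,0],[7,-34,0],[7,-34,0]], "spin": [0,0,0,0,0,0,0,0], "gripper": [0,0,0,0,0,0,0,0]}'
python3 -m creep '{"translation": [[7,-34,0],[7,-34,0],[7,-34,0],[7,-34,0],[7,-34,0],[7,-34,0],[7,-34,0],[7,-34,0]], "spin": [0,0,0,0,0,0,0,0], "gripper": [0,0,0,0,0,0,0,0]}'
python3 -m creep '{"translation": [[0,0,0],[0,0,0]], "spin": [0,0], "gripper": [0,0]}'
python3 - <<'E'
from station import get_state,cams,nets
import cv2
print(get_state()["eef_pos"])
for c in ("wrist","top"):
    f=cams.grab_frame(c); cv2.imwrite(f"pics/{c}2.png",f["img"][:,:,::-1])
    for l in ("big_dial_top","small_dial_a","start_top","stop_top"):
        print(c,l,[([round(float(v),3) for v in d["centre"]],round(d["confidence"],2)) for d in nets.pinpoint(c,l)][:3])
E
```

```text
t: 5.35
eef_pos: [0.524, 0.0688, 0.2506]
ee_rot: [-3.141, -0.0, -0.449]
force: [0.4, 0.3, 0.3]
width: 0.0006
gripper_force: 0.0
t: 6.15
eef_pos: [0.5801, -0.2034, 0.2504]
ee_rot: [-3.142, -0.0, -0.449]
force: [1.0, 0.2, 0.1]
width: 0.0007
gripper_force: 0.0
t: 6.35
eef_pos: [0.5797, -0.2027, 0.2499]
ee_rot: [3.141, 0.001, -0.451]
force: [-0.0, 0.7, 1.1]
width: 0.0002
gripper_force: 0.0
[ 0.57968741 -0.2026568   0.24986301]
wrist big_dial_top [([0.586, -0.204, 0.097], 0.86)]
wrist small_dial_a [([0.574, -0.286, 0.066], 0.81), ([0.584, -0.129, 0.069], 0.67)]
wrist start_top []
wrist stop_top []
top big_dial_top [([0.577, -0.2, 0.096], 0.71), ([0.649, 0.139, 0.001], 0.54)]
top small_dial_a [([0.584, -0.118, 0.07], 0.69)]
top start_top [([0.503, -0.148, 0.092], 0.52)]
top stop_top [([0.49, -0.251, 0.091], 0.64), ([0.536, -0.199, -0.002], 0.57), ([0.583, -0.124, 0.073], 0.41)]
```

View pics/wrist2.png

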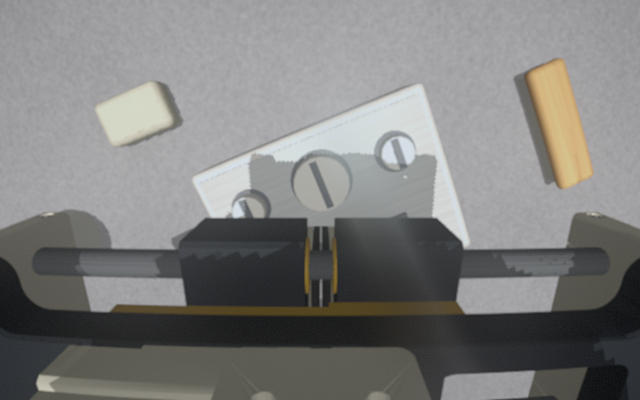

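The wrist view shows the largest dial centred ahead of the shut fingertips, at (321,180) with small dials at (397,152) and (250,208). The fixes agree on about (0.580, -0.202). I'll go straight down 100 mm to TCP z 0.150 (tips about 37 mm above the dial) and dwell.

```bash
python3 -m creep '{"translation": [[0,0,-20],[0,0,-20],[0,0,-20],[0,0,-20],[0,0,-20],[0,0,0],[0,0,0],[0,0,0]], "spin": [0,0,0,0,0,0,0,0], "gripper": [0,0,0,0,0,0,0,0]}'
python3 -m creep '{"translation": [[0,0,0],[0,0,0],[0,0,0],[0,0,0],[0,0,0],[0,0,0],[0,0,0],[0,0,0]], "spin": [0,0,0,0,0,0,0,0], "gripper": [0,0,0,0,0,0,0,0]}'
python3 -m creep '{"translation": [[0,0,0],[0,0,0],[0,0,0],[0,0,0],[0,0,0],[0,0,0],[0,0,0],[0,0,0]], "spin": [0,0,0,0,0,0,0,0], "gripper": [0,0,0,0,0,0,0,0]}'
python3 -m creep '{"translation": [[0,0,0],[0,0,0],[0,0,0],[0,0,0],[0,0,0],[0,0,0],[0,0,0],[0,0,0]], "spin": [0,0,0,0,0,0,0,0], "gripper": [0,0,0,0,0,0,0,0]}'
```

```text
t: 7.65
eef_pos: [0.5807, -0.202, 0.1517]
ee_rot: [-3.141, -0.002, -0.449]
force: [-0.4, -0.3, 0.2]
width: 0.0006
gripper_force: 0.0
t: 8.45
eef_pos: [0.5799, -0.2019, 0.1503]
ee_rot: [3.142, 0.0, -0.449]
force: [-0.1, 0.5, -0.2]
width: 0.0003
gripper_force: 0.0
t: 9.25
eef_pos: [0.5799, -0.2019, 0.1504]
ee_rot: [-3.142, 0.0, -0.449]
force: [0.4, -0.7, 0.7]
width: 0.0002
gripper_force: 0.0
t: 10.05
eef_pos: [0.5799, -0.2019, 0.1504]
ee_rot: [3.142, 0.0, -0.449]
force: [-0.1, -0.0, -0.2]
width: 0.0001
gripper_force: 0.0
```

Now the button: -80, +55 mm, then down in stages while watching the force.

```bash
python3 -m creep '{"translation": [[-20,14,0],[-20,14,0],[-20,14,0],[-20,13,0],[0,0,0],[0,0,-15],[0,0,-15],[0,0,0]], "spin": [0,0,0,0,0,0,0,0], "gripper": [0,0,0,0,0,0,0,0]}'
python3 - <<'E'
from station import cams
import cv2
f=cams.grab_frame("side"); cv2.imwrite("pics/side3.png",cv2.resize(f["img"][120:220,280:400,::-1],None,fx=5,fy=5))
E
```

```text
t: 10.85
eef_pos: [0.499, -0.147, 0.1189]
ee_rot: [3.14, 0.003, -0.449]
force: [-0.2, 0.7, -0.2]
width: 0.0003
gripper_force: 0.0
```

View pics/side3.png

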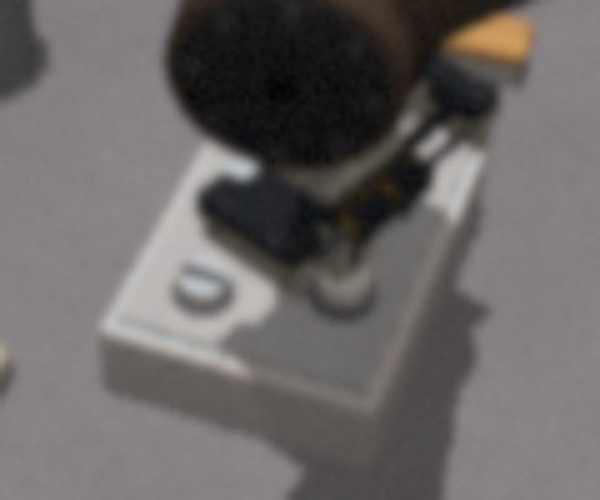

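The fingertips are centred just above the round button, which is at (342,290) in the crop, and clear of the dials and the square button. Pressing now.

```bash
python3 -m creep '{"translation": [[0,0,-4],[0,0,-3],[0,0,-3],[0,0,-3],[0,0,-3],[0,0,-2],[0,0,0],[0,0,0]], "spin": [0,0,0,0,0,0,0,0], "gripper": [0,0,0,0,0,0,0,0]}'
```

```text
t: 11.7
eef_pos: [0.4998, -0.1468, 0.1022]
ee_rot: [-3.142, 0.0, -0.449]
force: [0.8, -0.6, 0.6]
width: 0.0003
gripper_force: 0.1
```

```bash
python3 -m creep '{"translation": [[0,0,-1],[0,0,-1],[0,0,-1],[0,0,0]], "spin": [0,0,0,0], "gripper": [0,0,0,0]}'
```

```text
t: 12.1
eef_pos: [0.4999, -0.1469, 0.1009]
ee_rot: [3.141, -0.001, -0.448]
force: [-5.5, 3.2, 18.5]
width: 0.0005
gripper_force: 9.3
```

The force rose to 18.5 N at tip height 0.082, so the button is at its end stop. Backing straight up and away.

```bash
python3 -m creep '{"translation": [[0,0,0],[0,0,0],[0,0,5],[0,0,15],[0,0,30],[0,0,40],[0,0,40],[0,0,0]], "spin": [0,0,0,0,0,0,0,0], "gripper": [0,0,0,0,0,0,0,0]}'
python3 -m creep '{"translation": [[0,30,0],[0,30,0],[0,30,0],[0,30,0],[0,0,0],[0,0,0],[0,0,0],[0,0,0]], "spin": [0,0,0,0,0,0,0,0], "gripper": [0,0,0,0,0,0,0,0]}'
python3 - <<'E'
from station import cams,nets
import cv2
for c in ("top","side"):
    f=cams.grab_frame(c)
    for l in ("start_top","stop_top","jug"):
        print(c,l,[([round(float(v),3) for v in d["centre"]],round(d["confidence"],2)) for d in nets.pinpoint(c,l)][:2])
cv2.imwrite("pics/side4.png",cv2.resize(f["img"][120:240,270:400,::-1],None,fx=5,fy=5)[:600,:650])
E
```

```text
t: 12.9
eef_pos: [0.5027, -0.1472, 0.2349]
ee_rot: [-3.138, -0.009, -0.448]
force: [-0.2, -0.4, -0.5]
width: 0.0004
gripper_force: 0.0
t: 13.7
eef_pos: [0.4998, -0.0276, 0.2292]
ee_rot: [3.141, 0.0, -0.45]
force: [0.2, 1.3, 0.8]
width: 0.0004
gripper_force: 0.0
top start_top [([0.489, -0.249, 0.089], 0.56), ([0.501, -0.146, 0.081], 0.55)]
top stop_top [([0.491, -0.249, 0.09], 0.61)]
top jug [([0.579, -0.203, 0.065], 0.5)]
side start_top [([0.499, -0.146, 0.083], 0.57)]
side stop_top []
side jug [([0.379, 0.457, 0.0], 0.93), ([0.466, 0.338, -0.004], 0.68)]
```

View pics/side4.png

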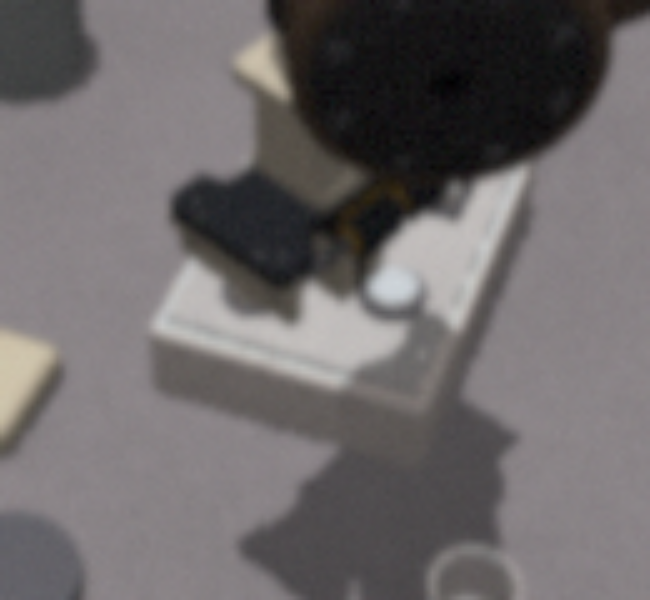

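The round button at (392,290) sits low in its base. The networks put its top at z 0.081–0.083, so it is fully in. The square button's top is still at 0.090, and the arm is clear.

```bash
python3 -c "from station import arm; print(arm.job_done())"
```

```text
the job is handed in; nothing more can be done
None
```

The job is handed in: I pointed at the jug's cap and then the largest dial for over two seconds each, pressed the round button fully in (it stayed in), and left the arm clear of everything; the verdict was not shown.

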